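# Unbolt the wooden bread box

### The job

The lid of the wooden bread box is held shut by the sliding bolt with the red knob. Unbolt it: lift the red knob so that the bolt clears the small brass ridge beside its foot, slide it to the left, all the way back to its stop, let it down flat and let go. Leave the blue box bolted as it is.

Things in the scene. Friction and masses are not known exactly. Their poses are not given: they have to be found in the camera images.
- wood_box_knob (a point): Grip point on the axis of the upright red knob (22 mm diameter, 38 mm tall) of the wooden box's bolt: 14 mm below the knob's top, 64 mm above the lid, 124 mm above the worktop when down. Axes: z up; y along the bolt, the way it slides to unlock (robot's left, within 20 degrees); x across it, away from the robot. It cannot tilt. Steel bridges, 42 mm above the lid, lie 34 and 84 mm on its -y side.
- wood_box_bolt (a joint): Travel of that bolt along the knob's y, m: 0 = locked, 0.060 = back against its stop (an 18 mm high plate); starts at 0 to 0.002, friction 0.6 N. While down, its foot is blocked after 3 mm by a fixed brass ridge 7 mm high, 10 mm wide; past 0.027 it is beyond the ridge and can come down. The box, 150 x 220 x 60 mm (lid top), is fixed, left or right of the blue one.
- wood_box_lift (a joint): Height of the same bolt above its seat, m: 0 = down, 0.018 = the most it can rise. It must be lifted more than 0.007 to pass the ridge; 0.010 to 0.015 is comfortable. Bolt and knob weigh about 120 g and sink by their own weight when let go. Behind and above the boxes, right of y = 0.1, wall cupboards begin at x = 0.52 (handle), z = 0.52: swing the arm across in front of them.
- blue_box_bolt (a joint): Travel of the bolt with the black knob on the other box (blue all over, otherwise the same size and build, fixed), m: 0 = locked. It starts at 0 to 0.002 and is to stay locked.

How it is judged:
At the end, for the whole second after the job is handed in: The wooden box's bolt is drawn back to within 15 mm of its stop and lies down (less than 3 mm above its seat); the blue box's bolt is still locked (within 10 mm of home) (value of joint wood_box_bolt above 0.045 m and value of joint wood_box_lift below 0.003 m and value of joint blue_box_bolt below 0.01 m); the robot touches nothing.
It fails at once if the blue box's bolt is drawn (value of joint blue_box_bolt above 0.01 m).
It also fails if it takes over 32 s, if anything falls off the work surface, if the arm or the gripper's body presses on something with over 40 N, if the wrist force passes 120 N, or if a joint passes its speed limit or range.

### The arm

A 7-joint arm with a two-finger parallel gripper is mounted at the origin on a cart in front of the work surface, level with it; the furniture and walls round the work are solid. World frame = base frame: x ahead of the robot, y to its left, z up, the work surface at z = 0. Lengths are in m, angles in rad, forces in N, time in s.
With the tool pointing down it reaches from about 0.425 to 0.875 m from the base axis. Payload 9.9 kg.
Tool frame: the origin (TCP) lies at the centre of the arm's flange, where the gripper is bolted on; the fingertips stand 173 mm ahead of it and the grasp point (between the pads) lies 155 mm ahead of it; z points along the fingers, y is the line along which they close (so a half turn about z gives the same grasp; the last joint's range is limited). The gripper opens to 85 mm and grips with 20 to 120 N. Pads are 22 mm wide; open, the fingers measure 114 mm over their backs; the gripper's body (76 mm by 85 mm) begins 54 mm behind the grasp point. The pads swing forward as they close: fully open they stand 13 mm farther back than shut.
Start: joints at [-1.395, 0.576, 0.025, 1.437, -0.015, 1.129, -0.057], TCP at [0.173, 0.652, 0.405] pointing down, gripper open.
Joint ranges: [-2.76, 2.76], [-0.34, 2.15], [-1.52, 1.57], [0.19, 2.46], [-1.09, 4.23], [0.17, 1.99], [-2.82, 2.82]. Speed limits (rad/s): [2.22, 2.22, 3.01, 3.01, 3.14, 3.14, 3.14].

### API

Orientations are given as a rotation vector (axis times angle).
In Python, from workcell import * gives the robot as it stands.
- The arm moves only by the shell command python3 -m creep 'ROWS'. ROWS is JSON, a list of rows, each a list of 7 numbers: the shift along the world's x, y, z each as a share of 30 mm, from -1 to 1, then the turn, a rotation vector about the world's x, y, z each as a share of 0.1 rad, from -1 to 1, then the opening, from 0 (shut) to 1 (fully open). In form: [[tx, ty, tz, rx, ry, rz, gripper], ...]. A call has 1 to 8 rows; each row shifts and turns the commanded pose from where the row before left it; what a row does not reach is not made up. A row lasts 1/12 s, in which the tool goes at most 41.7 mm and 7.16 degrees, less where a joint would pass 70% of its speed; a pose out of reach is approached as far as the arm can. A call with a number of a shift or a turn outside -1 to 1 is refused whole. A call with a gripper value outside its range is refused whole. The fingers move at their own pace and stop on an object; the grip force is fixed at half the most. Time passes only in rows, so rows that do not move let the fingers close. It gives the time, the measured TCP pose, the force, the opening and the grip force at its end, in the units of the state.
- read_state(): the state, without advancing time (a new reading comes with each control period).
- grab_frame(name): name is "side" or "top"; returns a dict with "image" (480x640x3 uint8, red, green, blue), "fov_y" (degrees; the focal length in pixels is half the picture's height over the tangent of half this angle, whatever the lens; pixels are square), "cx", "cy" (the principal point, pixels), "R" (3x3) and "t" (3): a world point X has camera coordinates R X + t. Camera axes: x right, y down, z forward; pixel columns grow to the right and rows downward; lengths in m; the calibration is good to about 2 mm. A picture is of the moment at which its call begins. There is no depth.
- finish_job(): hands the job in; it is judged then, once.
Trained networks look in a picture, given as the dict that the camera call returned (one of the last four; its "shot" number tells which), for a name from the list of things; names that differ only in an ending like _2 or _b are one class to them, and where a whole thing is asked for, a point or a joint stands for the part that bears it (a point fixed in the world has none). Each returns a list of dicts, best first, with "confidence" (0 to 1); they miss things now and then, are a little off and sometimes report something else, mostly with a low value. They report only what shows in the picture. A call takes as long as a camera call.
- look_for(picture, target): "bbox" ([left, top, right, bottom] in pixels, round what is visible of it).
- regions_of(picture, target): "pixels" (480x640 bool, what is visible of it) and "bbox" ([left, top, right, bottom] in pixels, round what is visible of it).
- pinpoint(picture, target): "point" ([column, row] in pixels: a listed point, or the origin of a listed thing).
The state is a dict: "time_s": time; "qpos": joint angles; "qvel": joint speeds; "tau": joint torques, N m; "eef_pos": TCP position; "tcp_rot": TCP orientation; "wrist_force": force on the tool from outside, world axes, zero at the start; "torque": the same for the moment, N m; "opening": finger opening in m; "finger_force": force on a finger pad.
Only numpy, scipy, OpenCV 4.12 (cv2) and the standard library are available. Lean on these libraries where they do the work, as an engineer would, in place of code of your own. Each camera call takes 0.05 s, during which the arm holds its last target. There are 200 camera calls.

## Working session

There is one attempt and no reset: what is moved stays moved. The work goes in short steps, Python scripts to look and compute and a shell command to move; the robot and the scene stay as the last step left them, time stands still between calls to the robot, and variables do not carry over. Pictures are saved under pics/ and viewed, at most 10 in all, crops included, and the job is handed in when it is done.

```bash
mkdir -p pics; cat > h.py <<'E'
from workcell import *
import numpy as np, cv2
def K(p):
    f=p["image"].shape[0]/2/np.tan(np.radians(p["fov_y"])/2); return f
def ray(p,uv):
    R=np.array(p["R"]);t=np.array(p["t"]);f=K(p)
    d=R.T@np.array([(uv[0]-p["cx"])/f,(uv[1]-p["cy"])/f,1]); return -R.T@t,d/np.linalg.norm(d)
def atz(p,uv,z):
    o,d=ray(p,uv); return o+d*(z-o[2])/d[2]
def tri(a,ua,b,ub):
    o1,d1=ray(a,ua);o2,d2=ray(b,ub)
    s=np.linalg.lstsq(np.c_[d1,-d2],o2-o1,rcond=None)[0]
    x,y=o1+s[0]*d1,o2+s[1]*d2
    return (x+y)/2,np.linalg.norm(x-y)
E
python3 - <<'E'
from h import *
np.set_printoptions(precision=4,suppress=True)
s=read_state();print(s["time_s"],s["eef_pos"],s["tcp_rot"],s["opening"])
a=grab_frame("side");b=grab_frame("top")
q=[]
for n,p in(("side",a),("top",b)):
    cv2.imwrite(f"pics/{n}0.png",p["image"][:,:,::-1])
    r=pinpoint(p,"wood_box_knob");print(n,r,[ (x["bbox"],x["confidence"]) for x in look_for(p,"wood_box_knob")])
    for x in r: print(atz(p,x["point"],.124))
    q.append(r)
if q[0] and q[1]: print(tri(a,q[0][0]["point"],b,q[1][0]["point"]))
E
```

```text
0.0 [0.1733 0.6522 0.4038] [-0.4069 -3.115   0.0027] 0.08558447086293564
side [{'point': [324.0, 187.9], 'confidence': 0.85}] [([313.2, 183.4, 326.9, 235.2], 0.63)]
[0.4582 0.1706 0.124 ]
top [{'point': [215.7, 210.1], 'confidence': 0.95}] [([208.7, 203.6, 281.4, 231.8], 0.72)]
[0.4558 0.1582 0.124 ]
(array([0.4559, 0.1567, 0.1322]), np.float64(0.004016756106437969))
```

View pics/side0.png

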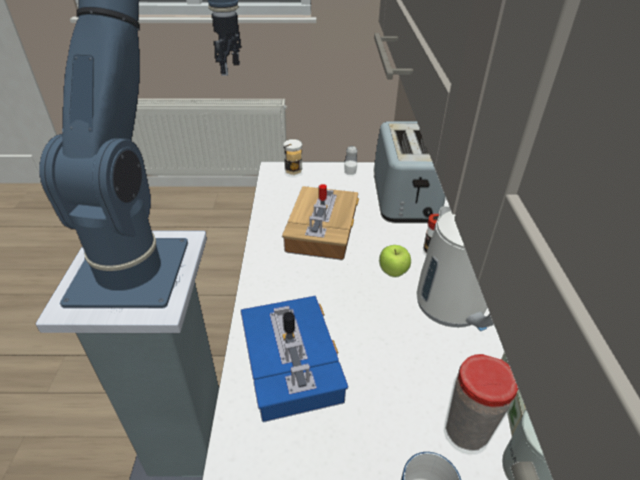

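View pics/top0.png

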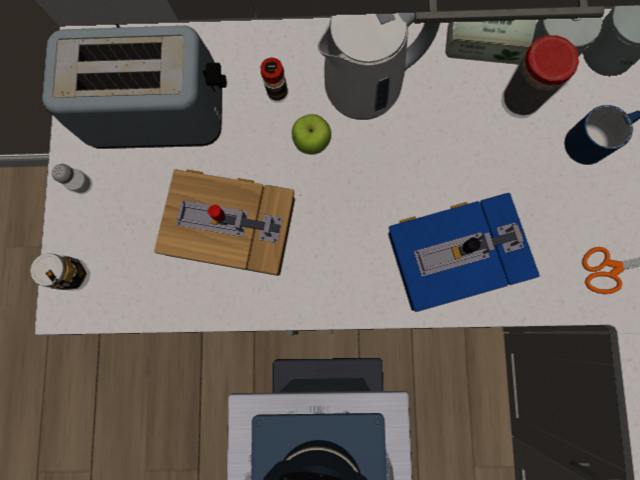

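The side view shows the wooden box with its red knob at about (323,191). The top view shows the knob at (216,213), with the bolt running right and slightly down to a bridge at (270,229). The blue box is to the robot's right, out of the way. Next I'll measure the bolt's yaw.

```bash
python3 - <<'E'
from h import *
from scipy.spatial.transform import Rotation as Ro
np.set_printoptions(precision=4,suppress=True)
b=grab_frame("top")
for u,v,z in(((174,170),(295,188),.06),((155,253),(278,274),.06),((180,213),(268,229),.08)):
    p,q=atz(b,u,z),atz(b,v,z);d=p-q;print(p,q,np.linalg.norm(d),np.degrees(np.arctan2(-d[0],d[1])))
m=cv2.inRange(cv2.cvtColor(b["image"],cv2.COLOR_RGB2HSV),(0,150,60),(6,255,255))|cv2.inRange(cv2.cvtColor(b["image"],cv2.COLOR_RGB2HSV),(172,150,60),(180,255,255))
m[:190]=0;m[240:]=0;m[:,:195]=0;m[:,240:]=0
ys,xs=np.nonzero(m);print(xs.min(),xs.max(),ys.min(),ys.max(),xs.mean(),ys.mean())
print("centroid",atz(b,(xs.mean(),ys.mean()),.124))
R=Ro.from_rotvec(read_state()["tcp_rot"]).as_matrix();print(R)
c=cv2.resize(b["image"][160:285,140:310],None,fx=4,fy=4,interpolation=cv2.INTER_CUBIC)
cv2.imwrite("pics/crop.png",c[:,:,::-1])
E
```

```text
[0.5472 0.2505 0.06  ] [0.508  0.0314 0.06  ] 0.22258291356089602 -10.157079344026306
[0.3961 0.279  0.06  ] [0.3546 0.0622 0.06  ] 0.220766382883281 -10.839773460425404
[0.4626 0.231  0.08  ] [0.4306 0.0771 0.08  ] 0.1571560184828567 -11.73457358682565
208 220 205 216 213.92857142857142 210.56349206349208
centroid [0.4551 0.1611 0.124 ]
[[-0.9664  0.2569 -0.0001]
 [ 0.2569  0.9664 -0.0004]
 [-0.     -0.0004 -1.    ]]
```

View pics/crop.png

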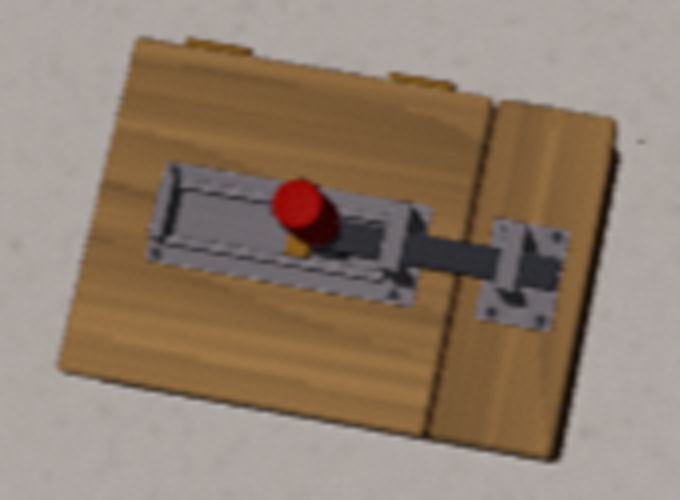

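The edges measure 0.22 m, as they should. The bolt yaw is -10.5° and the knob is at about (0.455, 0.158). The fingers will close across the bolt, which takes a -85.6° turn.

```bash
python3 -m creep '[[0.55,-0.96,0,0,0,-0.88,1],[0.55,-0.96,0,0,0,-0.88,1],[0.55,-0.96,0,0,0,-0.88,1],[0.55,-0.96,0,0,0,-0.88,1],[0.55,-0.96,0,0,0,-0.88,1],[0.55,-0.96,0,0,0,-0.88,1],[0.55,-0.96,0,0,0,-0.88,1],[0.55,-0.96,0,0,0,-0.88,1]]'
python3 -m creep '[[0.55,-0.96,0,0,0,-0.88,1],[0.55,-0.96,0,0,0,-0.88,1],[0.55,-0.96,0,0,0,-0.88,1],[0.55,-0.96,-0.3,0,0,-0.88,1],[0.55,-0.96,-0.3,0,0,-0.88,1],[0.55,-0.96,-0.3,0,0,-0.88,1],[0,0,0,0,0,0,1]]'
cat >> h.py <<'E'
from scipy.spatial.transform import Rotation as Ro
def st():
    s=read_state();R=Ro.from_rotvec(s["tcp_rot"]).as_matrix();p=np.array(s["eef_pos"])
    print(round(s["time_s"],2),"tcp",p.round(4),"F",np.round(s["wrist_force"],1),"open",round(s["opening"],4),"ff",np.round(s["finger_force"],1),"yaw_y",np.degrees(np.arctan2(R[1,1],R[0,1])).round(2),"z",R[:,2].round(3))
    return p
E
python3 -c "
from h import *
st()"
```

```text
time_s: 1.02
eef_pos: [0.3059, 0.4204, 0.4049]
tcp_rot: [-1.462, -2.781, -0.001]
wrist_force: [0.4, 0.2, -0.6]
opening: 0.0854
finger_force: 0.0
time_s: 1.6
eef_pos: [0.4066, 0.2433, 0.377]
tcp_rot: [2.145, 2.292, -0.003]
wrist_force: [-0.2, 0.1, -0.8]
opening: 0.0855
finger_force: 0.0
1.6 tcp [0.4066 0.2433 0.377 ] F [-0.2  0.1 -0.8] open 0.0855 ff 0.0 yaw_y 3.78 z [ 0.    -0.003 -1.   ]
```

```bash
python3 -m creep '[[0.4,-0.71,-0.27,0,0,-0.62,1],[0.4,-0.71,-0.27,0,0,-0.62,1],[0.4,-0.71,-0.27,0,0,-0.62,1],[0.4,-0.71,-0.27,0,0,-0.62,1],[0,0,0,0,0,0,1]]' >/dev/null
python3 - <<'E'
from h import *
np.set_printoptions(precision=4,suppress=True)
st()
a=grab_frame("side");b=grab_frame("top")
for n,p in(("side",a),("top",b)):
    r=pinpoint(p,"wood_box_knob");print(n,[(x["point"],x["confidence"],atz(p,x["point"],.124)) for x in r[:2]])
c=np.hstack([cv2.resize(p["image"][v:v+150,u:u+100],None,fx=4,fy=4,interpolation=cv2.INTER_CUBIC) for p,u,v in((a,275,110),(b,170,140))])
cv2.imwrite("pics/over.png",c[:,:,::-1])
E
```

```text
2.02 tcp [0.4538 0.1601 0.3446] F [-0.1 -0.4  0.8] open 0.0857 ff 0.0 yaw_y -10.17 z [ 0.    -0.002 -1.   ]
side [([323.0, 191.2], 0.68, array([0.4555, 0.1558, 0.124 ]))]
top [([217.1, 214.2], 0.7, array([0.4488, 0.1557, 0.124 ]))]
```

View pics/over.png

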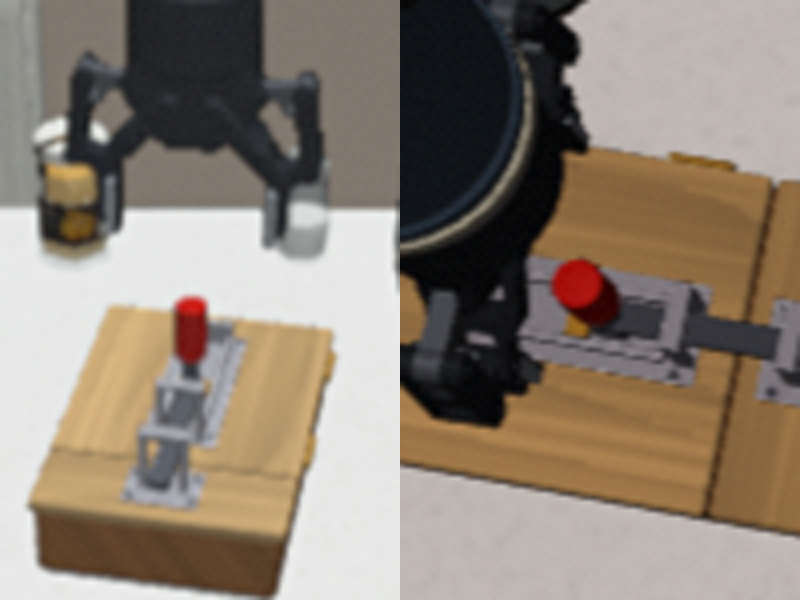

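The side crop shows the knob centred between the fingers (knob at column 190, fingers at 105 and 270). In the top crop the knob's top is at full-frame (214.5,211.2). I'll shift 2-3 mm in -y, then descend and close.

```bash
python3 -m creep '[[0,-0.1,-0.7,0,0,0,1],[0,0,-0.7,0,0,0,1],[0,0,-0.7,0,0,0,1],[0,0,0,0,0,0,1],[0,0,0,0,0,0,0],[0,0,0,0,0,0,0],[0,0,0,0,0,0,0],[0,0,0,0,0,0,0]]'
python3 -m creep '[[0,0,0,0,0,0,0],[0,0,0,0,0,0,0]]'
python3 -c "
from h import *
st()"
```

```text
time_s: 2.88
eef_pos: [0.4527, 0.1613, 0.2834]
tcp_rot: [2.4, 2.026, 0.003]
wrist_force: [-1.2, -1.3, 1.1]
opening: 0.0386
finger_force: 0.0
time_s: 3.05
eef_pos: [0.4534, 0.1611, 0.2834]
tcp_rot: [2.4, 2.025, 0.005]
wrist_force: [3.5, -0.4, 6.6]
opening: 0.0208
finger_force: 58.4
3.05 tcp [0.4534 0.1611 0.2834] F [ 3.5 -0.4  6.6] open 0.0208 ff 58.4 yaw_y -9.69 z [ 0.004  0.001 -1.   ]
```

```bash
python3 -m creep '[[0,0,0.21,0,0,0,0],[0,0,0.22,0,0,0,0],[0,0,0,0,0,0,0],[0,0,0,0,0,0,0]]'; python3 -c "
from h import *
st()"
```

```text
time_s: 3.38
eef_pos: [0.4534, 0.1609, 0.2959]
tcp_rot: [2.4, 2.025, 0.005]
wrist_force: [6.6, -0.7, -2.1]
opening: 0.0204
finger_force: 59.0
3.38 tcp [0.4534 0.1609 0.2959] F [ 6.6 -0.7 -2.1] open 0.0204 ff 59.0 yaw_y -9.7 z [ 0.003  0.001 -1.   ]
```

```bash
python3 -m creep '[[0.07,0.3,0,0,0,0,0],[0.06,0.33,0,0,0,0,0],[0.06,0.33,0,0,0,0,0],[0.06,0.33,0,0,0,0,0],[0,0,0,0,0,0,0]]'; python3 -c "
from h import *
st()"
```

```text
time_s: 3.8
eef_pos: [0.4614, 0.2014, 0.2954]
tcp_rot: [2.398, 2.027, 0.006]
wrist_force: [7.9, -0.5, -0.4]
opening: 0.0204
finger_force: 59.0
3.8 tcp [0.4614 0.2014 0.2954] F [ 7.9 -0.5 -0.4] open 0.0204 ff 59.0 yaw_y -9.61 z [ 0.004  0.001 -1.   ]
```

```bash
python3 -m creep '[[0.07,0.27,0,0,0,0,0],[0.06,0.27,0,0,0,0,0],[0,0,0,0,0,0,0],[0,0,0,0,0,0,0]]'; python3 -c "
from h import *
st()"
```

```text
time_s: 4.13
eef_pos: [0.4647, 0.2163, 0.2952]
tcp_rot: [2.4, 2.026, 0.003]
wrist_force: [5.4, -1.1, -3.0]
opening: 0.0204
finger_force: 59.0
4.13 tcp [0.4647 0.2163 0.2952] F [ 5.4 -1.1 -3. ] open 0.0204 ff 59.0 yaw_y -9.67 z [ 0.002  0.    -1.   ]
```

```bash
python3 -m creep '[[0,0,-0.21,0,0,0,0],[0,0,-0.2,0,0,0,0],[0,0,0,0,0,0,0],[0,0,0,0,0,0,0]]'; python3 -c "
from h import *
st()"
```

```text
time_s: 4.47
eef_pos: [0.4646, 0.216, 0.2834]
tcp_rot: [2.401, 2.025, 0.004]
wrist_force: [4.2, 0.3, 9.0]
opening: 0.02
finger_force: 60.0
4.47 tcp [0.4646 0.216  0.2834] F [4.2 0.3 9. ] open 0.02 ff 60.0 yaw_y -9.7 z [ 0.003  0.001 -1.   ]
```

It's seated: the height matches the start and the force is upward. Now I'll open, retreat straight up and look.

```bash
python3 -m creep '[[0,0,0,0,0,0,1],[0,0,0,0,0,0,1],[0,0,0,0,0,0,1],[0,0,0,0,0,0,1],[0,0,0,0,0,0,1],[0,0,0,0,0,0,1]]'
python3 -m creep '[[0,0,0.6,0,0,0,1],[0,0,0.9,0,0,0,1],[0,0,0.9,0,0,0,1],[0,0,0.9,0,0,0,1],[0,0.8,0.3,0,0,0,1],[0,0.9,0,0,0,0,1],[0,0.8,0,0,0,0,1],[0,0,0,0,0,0,1]]'
python3 - <<'E'
from h import *
np.set_printoptions(precision=4,suppress=True)
st()
a=grab_frame("side");b=grab_frame("top")
for n,p in(("side",a),("top",b)):
    r=pinpoint(p,"wood_box_knob");print(n,[(x["point"],x["confidence"],atz(p,x["point"],.124)) for x in r[:2]])
c=np.hstack([cv2.resize(p["image"][v:v+150,u:u+100],None,fx=4,fy=4,interpolation=cv2.INTER_CUBIC) for p,u,v in((a,275,110),(b,170,140))])
cv2.imwrite("pics/end.png",c[:,:,::-1])
E
```

```text
time_s: 4.97
eef_pos: [0.4636, 0.2159, 0.2827]
tcp_rot: [-2.401, -2.026, 0.001]
wrist_force: [1.0, -0.4, 0.8]
opening: 0.0853
finger_force: 0.0
time_s: 5.63
eef_pos: [0.4628, 0.2961, 0.3907]
tcp_rot: [-2.393, -2.032, -0.002]
wrist_force: [-1.0, 0.8, -0.8]
opening: 0.0857
finger_force: 0.0
5.63 tcp [0.4628 0.2961 0.3907] F [-1.   0.8 -0.8] open 0.0857 ff 0.0 yaw_y -9.33 z [-0.     0.003 -1.   ]
side [([324.4, 178.2], 0.55, array([0.4598, 0.2158, 0.124 ]))]
top [([184.4, 205.2], 0.73, array([0.4655, 0.2107, 0.124 ]))]
```

View pics/end.png

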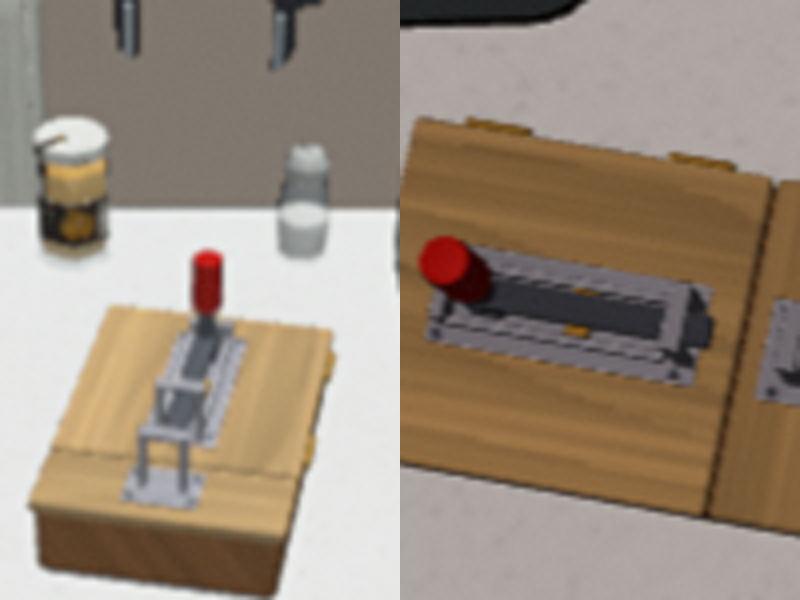

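The knob is now at the left end against the stop, at crop (445,262) in the top view. The bolt is out of the outer bridge and past the ridge, the gripper is clear, and the knob measures (0.465, 0.211), about 56 mm along.

```bash
python3 -c "
from workcell import *
print(finish_job())"
```

```text
the job is handed in; nothing more can be done
None
```

The wooden box is unbolted: its bolt is about 56 mm back (stop at 60 mm), down on its seat and released, the blue box was left alone, and I handed the job in at about 6 s (no verdict came back).

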